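# Clamp a valve block with a torque-limiting ratchet knob

### The arm

A 6-joint arm with a two-finger parallel gripper is mounted at the origin on the work surface; the furniture and walls round the work are solid. World frame = base frame: x ahead of the robot, y to its left, z up, the work surface at z = 0. Lengths are in m, angles in degrees, forces in N, time in s.
With the tool pointing down it reaches from about 0.25 to 0.725 m from the base axis. Payload 9.7 kg.
Tool frame: the origin (TCP) lies at the very end of the fingers, on their centre line; the grasp point (between the pads) lies 19 mm behind it; z points along the fingers, y is the line along which they close (so a half turn about z gives the same grasp; the last joint's range is limited). The gripper opens to 85 mm and grips with 20 to 120 N. Pads are 22 mm wide; open, the fingers measure 114 mm over their backs; the gripper's body (76 mm by 85 mm) begins 54 mm behind the grasp point. The pads swing forward as they close: fully open they stand 13 mm farther back than shut.
Start: joints at [-72.078, 4.979, 10.078, 95.1, 0, 90], TCP at [0.169, -0.523, 0.231] pointing down, gripper open.
Joint ranges: [-179.16, 179.16], [-48.56, 103.87], [-65.8, 70.77], [-126.05, 130.52], [-82.76, 87.17], [-180, 180]. Speed limits (degrees/s): [127.2, 127.2, 147.25, 180, 180, 180].

### API

Orientations are given as [roll, pitch, yaw] about the fixed x, y, z axes, in that order (R = Rz(yaw) Ry(pitch) Rx(roll)).
In Python, from workcell import bot gives the robot as it stands.
- The arm moves only by the tool arm_command, never from a script. Its argument "series" is a list of rows, each a list of 4 numbers: the shift along the tool's x, y, z in m, then the turn about the tool's z in rad. A call has exactly 5 rows; each row is the pose to reach, as a shift and turn from the pose commanded when the call began, along the tool's axes at that moment; what a row does not reach only later rows make up. A row lasts 1/10 s, in which the tool goes at most 50 mm and 8.59 degrees, less where a joint would pass 70% of its speed; a pose out of reach is approached as far as the arm can. A call with a gripper value outside its range is refused whole. "hand" is the finger opening in m, from 0 to 0.0854, set as the call begins (left out, the last holds). The fingers move at their own pace and stop on an object; "grip_force" is the grip in N (left out, the last holds). Time passes only in rows, so rows that repeat a pose let the fingers close, or fill a call up. It gives the time, the measured TCP pose, the force, the opening and the grip force at its end, in the units of the state.
- bot.get_obs(): the state, without advancing time (a new reading comes with each control period).
- bot.camera(name): name is "scene" or "top" or "wrist"; returns a dict with "color" (384x512x3 uint8, blue, green, red), "camera_matrix" (3x3 intrinsics, pixels), "xyz" and "orientation" of the camera in the world; the wrist camera has in their place "T_tool_cam" (4x4, takes a point from camera to tool coordinates, whose origin is the TCP and whose axes are the flange's). Camera axes: x right, y up, looking along -z (the intrinsics and any distortion apply to the point x, -y, -z); pixel columns grow to the right and rows downward; lengths in m; the calibration is good to about 2 mm. A picture is of the moment at which its call begins: read the wrist's pose just before it. There is no depth.
- bot.job_done(): hands the job in; it is judged then, once.
Trained networks look in the newest picture that a camera, given by its name, has taken for a name from the list of things; names that differ only in an ending like _2 or _b are one class to them, and where a whole thing is asked for, a point or a joint stands for the part that bears it (a point fixed in the world has none). Each returns a list of dicts, best first, with "confidence" (0 to 1); they miss things now and then, are a little off and sometimes report something else, mostly with a low value. They report only what shows in the picture. A call takes as long as a camera call. They do not tell look-alikes from the thing itself.
- bot.find_in(camera, target): "location" ([column, row] in pixels, amid what is visible of it).
- bot.mark_of(camera, target): "location" ([column, row] in pixels: a listed point, or the origin of a listed thing).
The state is a dict: "time": time; "q": joint angles; "qd": joint speeds; "joint_efforts": joint torques, N m; "ee_pos": TCP position; "tcp_rot": TCP orientation; "wrist_force": force on the tool from outside, world axes, zero at the start; "torque": the same for the moment, N m; "opening": finger opening in m; "grasp_force": force on a finger pad.
Only numpy, scipy, OpenCV 4.12 (cv2) and the standard library are available. Lean on these libraries where they do the work, as an engineer would, in place of code of your own. Each camera call takes 0.05 s, during which the arm holds its last target. There are 200 camera calls.

### The job

Stand the aluminium valve block upright in the nest of the clamping fixture and let go of it. Then turn the fixture's round black ratchet knob clockwise so that the swing arm pushes the block home against the fence, go on gently until the knob slips with a click, and stop there: one click is what is wanted, a second does no harm, a third is too many. Leave the block clamped, handle and press everything gently, and leave the other things on the bench alone.

Things in the scene. Friction and masses are not known exactly. Their poses are not given: they have to be found in the camera images.
- block_mid (a point): Centre (half-way up) of the loose aluminium valve block: 40 mm along its x, 50 mm along its y, 55 mm tall (z), 0.12 to 0.2 kg, standing upright on the bench. Round port and four small holes in the top, a brass-rimmed port in each 40 mm wide end. Grip it across its 40 mm (its x), in its upper half. It may go into the nest either way round.
- nest (a point): Floor of the fixture's nest, 12 mm above the bench, under the centre of a block that is home. x points at the fence, z up; block's x goes along it. Fence face at x = +20 mm; side guides' inner faces at y = +/-28 mm (3 mm clear of the block), from x = -20 mm to the fence. Both 20 mm high: keep fingers above. Open at -x; a block set down up to 10 mm short of the fence gets pushed home.
- pivot_foot (a point): Foot of the swing arm's upright pivot (the knob's axis), on the fixture's dark steel base, 140 x 200 x 12 mm, screwed down. Axes as the nest's, not turning with the arm. Arm: sprung round rubber nose (radius 8 mm, 85 mm from the pivot, gives up to 14 mm, 1 N + 0.5 N/mm). It starts open, an untold 0.5 to 1.9 rad short of the block, and closes clockwise from above onto the block's -x face.
- knob_grip (a point): Middle of the round black fluted ratchet knob, on its upright axis, 89 mm above the bench; axes as the nest's (not turning with the knob). 50 mm in diameter, 30 mm tall (74 to 104 mm above the bench), 20 mm back (-x) and 90 mm to the -y side of the nest. Grip from above at any angle; the block's top in the nest is at 67 mm. Clockwise closes the arm one to one, turning back opens it.
- knob_top (a point): Centre of the knob's top face, 104 mm above the bench. Feel, turning: 0.12 N m while the arm swings; after it meets the block it winds up over 0.1 to 0.2 rad to 0.45 N m, where the ratchet slips, 0.45 rad a click; each click swells to 0.65 N m at a quarter, sinks to 0.27 N m at three quarters. A hand that stops feels about 0.25 less. Let go, it eases back under 0.2 rad; the arm stays pressed.
- tally (a joint): Hidden tally inside the ratchet, 0 at the start: rises 0.5 mm for every click of slip, continuously through the click. It moves too little to be steered by with the reading noise; feel the torque instead.
- elbow_mid (a point): A small loose brass pipe elbow, about 65 x 34 x 60 mm, its middle. Bystander: leave alone.
- wrench_mid (a point): A loose steel adjustable wrench, about 152 x 60 x 35 mm, its middle. Bystander: leave alone.
- sleeve_mid (a point): A loose off-white plastic pipe sleeve, about 73 x 73 x 75 mm, its middle. Bystander: leave alone.
Mind the look-alikes: they are no part of the job. What is meant by the part that bears block_mid is not blue, purple or red, and is the smaller of those in its own colour.

How it is judged:
By the outcome, as a careful person would: the job done as asked, in the order asked, and still so for the second after the job is handed in, with the robot touching nothing.
It also fails if it takes over 67 s, if anything falls off the work surface, if the arm or the gripper's body presses on something with over 40 N, if the wrist force passes 120 N, or if a joint passes its speed limit or range.

## Working session

There is one attempt and no reset: what is moved stays moved. The work goes in short steps, Python scripts to look and compute and a tool call to move; the robot and the scene stay as the last step left them, time stands still between calls to the robot, and variables do not carry over. Pictures are saved under pics/ and viewed, at most 10 in all, crops included, and the job is handed in when it is done.

Besides the shell and the picture viewer there is one more tool, called after "Emit:" by a JSON object that holds its "name" and its "arguments", one argument or row to a line. arm_command: Moves the arm, as the interface text tells. Its arguments: {"type":"object","properties":{"series":{"type":"array"},"hand":{"type":"number"},"grip_force":{"type":"number"}},"required":["series"]}

```bash
mkdir -p pics; ls
cat > h.py <<'E'
import numpy as np, cv2
from scipy.spatial.transform import Rotation as R
from workcell import bot
def cam(name):
    o=bot.get_obs(); c=bot.camera(name); K=np.array(c["camera_matrix"])
    if "T_tool_cam" in c:
        T=np.eye(4); T[:3,:3]=R.from_euler('xyz',o["tcp_rot"],degrees=True).as_matrix(); T[:3,3]=o["ee_pos"]
        T=T@np.array(c["T_tool_cam"])
    else:
        T=np.eye(4); T[:3,3]=c["xyz"]; r=np.array(c["orientation"])
        T[:3,:3]=r if r.shape==(3,3) else R.from_euler('xyz',r,degrees=True).as_matrix()
    return c,K,T
def ray(K,T,p):
    d=T[:3,:3]@np.array([(p[0]-K[0,2])/K[0,0],-(p[1]-K[1,2])/K[1,1],-1.]); return T[:3,3],d/np.linalg.norm(d)
def atz(K,T,p,z):
    o,d=ray(K,T,p); return o+d*(z-o[2])/d[2]
def tri(rays):
    A=sum(np.eye(3)-np.outer(d,d) for o,d in rays); b=sum((np.eye(3)-np.outer(d,d))@o for o,d in rays)
    return np.linalg.solve(A,b)
E
python3 - <<'E'
from h import *
print(bot.get_obs())
for n in ["scene","top","wrist"]:
    c,K,T=cam(n); cv2.imwrite(f"pics/{n}0.png",c["color"]); print(n,{k:v for k,v in c.items() if k!="color"})
    for t in ["block_mid","nest","pivot_foot","knob_grip","knob_top"]:
        print(t,[(np.round(a["location"]).tolist(),round(a["confidence"],2), np.round(atz(K,T,a["location"],{"block_mid":.0275,"nest":.012,"pivot_foot":.012,"knob_grip":.089,"knob_top":.104}[t]),3)) for a in bot.mark_of(n,t)])
w=[cv2.imread(f"pics/{n}0.png") for n in ["scene","top"]]
E
```

```text
pics
{'time': 0.0, 'q': array([-7.20797094e+01,  5.01193229e+00,  1.00339490e+01,  9.51000479e+01,
       -9.65588063e-05,  9.00004818e+01]), 'qd': array([0.05292701, 0.03657047, 0.01973829, 0.02164747, 0.07376398,
       0.0085057 ]), 'joint_efforts': array([-2.27400749e-03, -5.20392072e+01,  4.64801180e+01,  1.64211314e-02,
       -1.27122858e-04,  5.30983641e-06]), 'ee_pos': array([ 0.16915867, -0.52309345,  0.23057057]), 'tcp_rot': array([-1.79921969e+02,  9.72148238e-05,  1.79198090e+01]), 'wrist_force': array([-0.24442852,  0.76096585, -0.35826666]), 'torque': array([ 0.01272768,  0.05348213, -0.03015022]), 'grasp_force': 0.0, 'opening': 0.08542553761779365}
scene {'camera_matrix': array([[426.49147488,   0.        , 250.44937899],
       [  0.        , 426.49147488, 195.13754157],
       [  0.        ,   0.        ,   1.        ]]), 'xyz': array([-0.23530769,  0.70642318,  1.13097831]), 'orientation': array([  45.78950749,    1.0480849 , -131.92795576])}
block_mid [([228.0, 245.0], 0.9, array([0.496, 0.176, 0.028])), ([206.0, 283.0], 0.68, array([0.429, 0.322, 0.028])), ([201.
[... 1211 characters left out ...]
0.6, array([ 0.539, -0.125,  0.089]))]
knob_top [([303.0, 191.0], 0.96, array([ 0.537, -0.12 ,  0.104]))]
wrist {'camera_matrix': array([[335.73455355,   0.        , 256.61570832],
       [  0.        , 335.73455355, 193.85929613],
       [  0.        ,   0.        ,   1.        ]]), 'T_tool_cam': array([[ 1.72286493e-03,  9.55371895e-01,  2.95400702e-01,
         7.62811869e-02],
       [ 9.99998483e-01, -1.72157522e-03, -2.64446697e-04,
        -2.29553433e-04],
       [ 2.55909585e-04,  2.95400709e-01, -9.55373412e-01,
        -1.43592518e-01],
       [ 0.00000000e+00,  0.00000000e+00,  0.00000000e+00,
         1.00000000e+00]])}
block_mid []
nest []
pivot_foot []
knob_grip []
knob_top []
```

Run:
```python
import cv2
t=cv2.imread("pics/top0.png")
cv2.imwrite("pics/top0c.png",cv2.resize(t[110:260,100:350],None,fx=3.2,fy=3.2,interpolation=cv2.INTER_CUBIC))
s=cv2.imread("pics/scene0.png")
cv2.imwrite("pics/scene0c.png",cv2.resize(s[150:310,130:340],None,fx=3.7,fy=3.7,interpolation=cv2.INTER_CUBIC))
```

```text
(no output)
```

View pics/top0c.png

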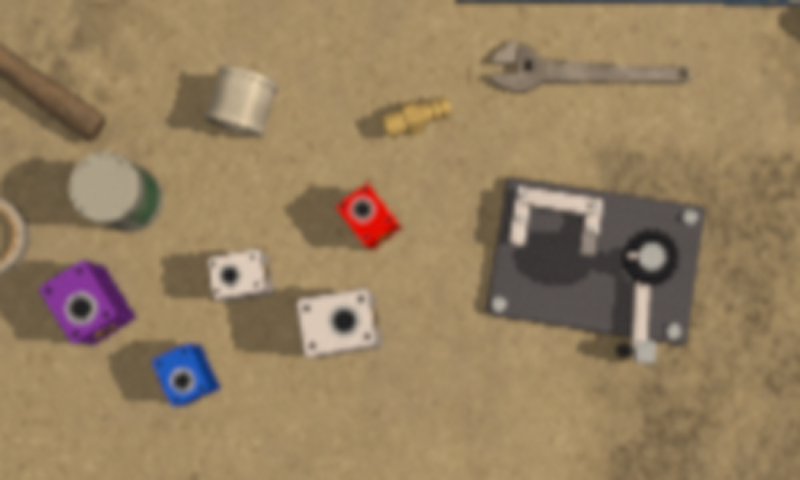

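View pics/scene0c.png

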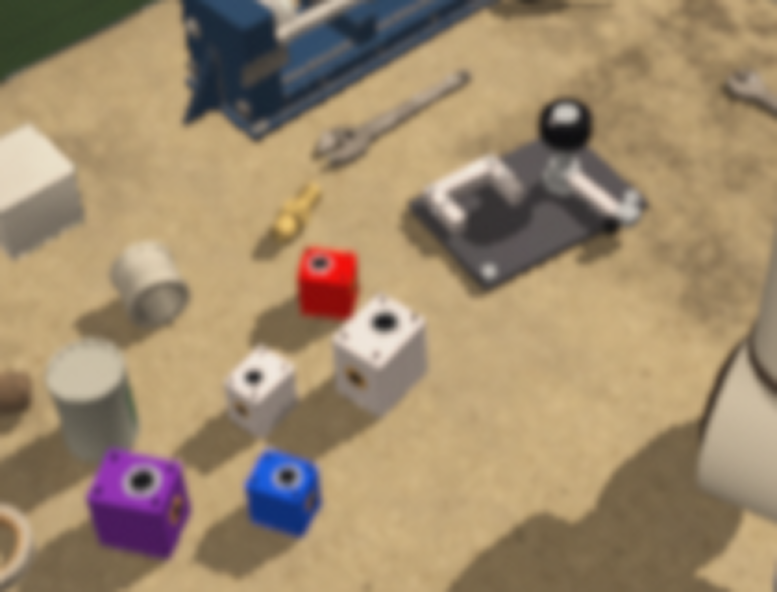

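The top view shows these blocks (top-view pixels):
- Purple: (124,203)
- Blue: (159,226)
- Red: (218,177)
- Large aluminium: (207,209)
- Small aluminium: (175,197)

The small aluminium block fits, because it isn't blue, purple or red and is the smaller of the two in its colour. The fixture's fence is on the +x side at about (273,172) and the knob is at (303,191). I'll look at the nest on the way to the block.

```bash
cat >> h.py <<'E'
def plan(wps,start=None):
    """wps: list of (x,y,z,yaw deg); prints tool shift and turn for each, from one to the next"""
    if start is None:
        o=bot.get_obs(); start=(*o["ee_pos"],o["tcp_rot"][2])
    p=start
    for w in wps:
        Rt=R.from_euler('xyz',[180,0,p[3]],degrees=True).as_matrix()
        d=Rt.T@(np.array(w[:3])-np.array(p[:3])); t=-np.deg2rad((w[3]-p[3]+180)%360-180)
        print(np.round(d,4).tolist(),round(t,4)); p=w
E
python3 - <<'E'
from h import *
s=np.array([.169,-.523,.231,17.92]); e=np.array([.56,-.06,.26,83])
plan([tuple(s+(e-s)*f) for f in (1/3,2/3,1)])
E
```

```text
[0.1714, -0.1071, -0.0094] -0.3786
[0.1988, -0.0358, -0.0097] -0.3786
[0.198, 0.0402, -0.0097] -0.3786
```

Emit:
{"name": "arm_command", "arguments": {
  "series": [
    [0.017,-0.011,-0.001,-0.04],
    [0.05,-0.032,-0.003,-0.12],
    [0.09,-0.056,-0.005,-0.2],
    [0.13,-0.082,-0.007,-0.29],
    [0.1714,-0.1071,-0.0094,-0.3786]
  ]
}}

```text
time: 1.4
ee_pos: [0.3, -0.3672, 0.2408]
tcp_rot: [180.0, -0.0, 39.8]
wrist_force: [1.8, -1.3, -0.3]
opening: 0.085
grasp_force: 0.0
```

Emit:
{"name": "arm_command", "arguments": {
  "series": [
    [0.04,-0.007,-0.002,-0.076],
    [0.08,-0.014,-0.004,-0.151],
    [0.119,-0.021,-0.006,-0.227],
    [0.159,-0.029,-0.008,-0.303],
    [0.1988,-0.0358,-0.0097,-0.3786]
  ]
}}

```text
time: 1.9
ee_pos: [0.4305, -0.2128, 0.2507]
tcp_rot: [180.0, -0.0, 61.5]
wrist_force: [0.5, -0.0, -0.0]
opening: 0.0851
grasp_force: 0.0
```

Emit:
{"name": "arm_command", "arguments": {
  "series": [
    [0.05,0.01,-0.002,-0.09],
    [0.1,0.02,-0.005,-0.19],
    [0.15,0.03,-0.007,-0.29],
    [0.185,0.037,-0.009,-0.35],
    [0.198,0.0402,-0.0097,-0.3786]
  ]
}}

```text
time: 2.4
ee_pos: [0.5616, -0.057, 0.2595]
tcp_rot: [-180.0, -0.0, 83.3]
wrist_force: [-0.3, -0.6, -0.1]
opening: 0.0854
grasp_force: 0.0
```

```bash
cat >> h.py <<'E'
Z={"block_mid":.0275,"nest":.012,"pivot_foot":.012,"knob_grip":.089,"knob_top":.104}
def look(name,targets,pic=None):
    c,K,T=cam(name)
    if pic: cv2.imwrite(f"pics/{pic}.png",c["color"]); np.savez(f"pics/{pic}.npz",K=K,T=T)
    for t in targets:
        for a in bot.mark_of(name,t)[:2]: print(t,np.round(a["location"],1).tolist(),round(a["confidence"],2),np.round(atz(K,T,a["location"],Z[t]),4))
E
python3 - <<'E'
from h import *
o=bot.get_obs(); print(o["time"],o["ee_pos"],o["tcp_rot"])
look("wrist",["nest","pivot_foot","knob_grip","knob_top"],"w1")
E
```

```text
2.4 [ 0.56164963 -0.05701898  0.25951787] [-1.79973402e+02 -2.79806347e-02  8.33060362e+01]
nest [267.2, 139.4] 0.7 [ 0.577  -0.0372  0.012 ]
pivot_foot [246.1, 208.7] 0.6 [ 0.542  -0.1191  0.012 ]
knob_grip [243.4, 237.6] 0.64 [ 0.5412 -0.1228  0.089 ]
knob_top [240.4, 240.2] 0.8 [ 0.5394 -0.1184  0.104 ]
```

View pics/w1.png

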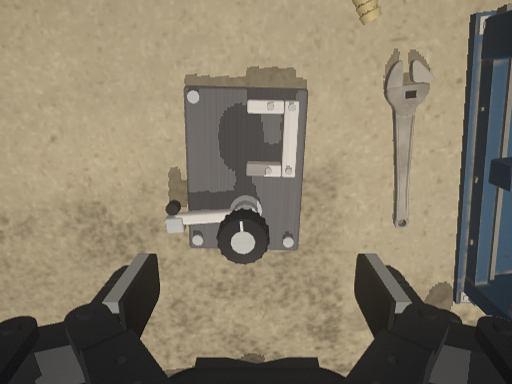

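The wrist view shows the fence face at column ~284, the guides at rows ~106 and ~169, the knob at (242,241) and the arm nose at (174,217), which is open. I'll enlarge the nest to read its edges.

Run:
```python
import cv2
t=cv2.imread("pics/w1.png")[85:265,160:320]
cv2.imwrite("pics/w1c.png",cv2.convertScaleAbs(cv2.resize(t[:110,60:160],None,fx=5,fy=5,interpolation=cv2.INTER_CUBIC),alpha=1.1))
```

```text
(no output)
```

View pics/w1c.png

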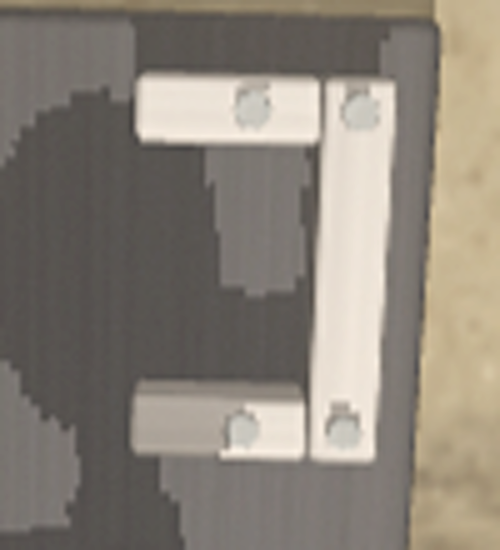

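Run:
```python
from h import *
d=np.load("pics/w1.npz");K,T=d["K"],d["T"]
f=lambda x,y,z: atz(K,T,(220+(x+.5)/5-.5,85+(y+.5)/5-.5),z)[:2]
P={"ft":f(325,82,.032),"fb":f(311,460,.032),"uL":f(138,143,.032),"uR":f(319,144,.032),"lL":f(133,397,.032),"lR":f(304,400,.032),"lLb":f(136,380,.012),"lRb":f(304,386,.012),"uLo":f(140,75,.032),"lLo":f(134,455,.032)}
for k,v in P.items(): print(k,np.round(v,4))
a=P["ft"]-P["fb"]; print("yaw fence",np.degrees(np.arctan2(-a[0],a[1])))
for A,B in (("uL","uR"),("lL","lR"),("lLb","lRb")):
    b=P[B]-P[A]; print(A,np.degrees(np.arctan2(b[1],b[0])))
k=f(0,0,0)
print("knob top", atz(K,T,(242.5,242),.104)[:2])
yaw=np.deg2rad(-6.3); x=np.array([np.cos(yaw),np.sin(yaw)]); y=np.array([-x[1],x[0]])
for k,v in P.items(): print(k,"x",round(v@x,4),"y",round(v@y,4))
kt=atz(K,T,(242.5,242),.104)[:2]; print("knob",kt@x,kt@y)
```

```text
ft [0.5994 0.0041]
fb [ 0.5887 -0.0782]
uL [ 0.5582 -0.0039]
uR [ 0.5969 -0.0086]
lL [ 0.5503 -0.0591]
lR [ 0.5884 -0.0642]
lLb [ 0.5503 -0.0593]
lRb [ 0.5897 -0.0653]
uLo [0.5604 0.0101]
lLo [ 0.5488 -0.0724]
yaw fence -7.3892199115954735
uL -6.900636922264735
lL -7.608914483773551
lLb -8.663117422236823
knob top [ 0.54115539 -0.12056987]
ft x 0.5953 y 0.0698
fb x 0.5937 y -0.0132
uL x 0.5553 y 0.0574
uR x 0.5943 y 0.057
lL x 0.5534 y 0.0017
lR x 0.5919 y 0.0008
lLb x 0.5535 y 0.0015
lRb x 0.5933 y -0.0002
uLo x 0.5559 y 0.0715
lLo x 0.5535 y -0.0118
knob 0.5511179785679422 -0.06045843415198794
```

Run:
```python
from h import *
s=np.array([.5605,-.0585,.2600,83.2]); e=np.array([.52,.265,.2,98])
plan([tuple(s+(e-s)*f) for f in (1/2,1)],tuple(s))
```

```text
[0.1582, -0.0393, 0.03] -0.1292
[0.162, -0.0186, 0.03] -0.1292
```

Emit:
{"name": "arm_command", "arguments": {
  "series": [
    [0.02,-0.005,0.004,-0.015],
    [0.055,-0.014,0.01,-0.045],
    [0.09,-0.022,0.017,-0.075],
    [0.125,-0.031,0.024,-0.105],
    [0.158,-0.039,0.03,-0.13]
  ]
}}

```text
time: 3.15
ee_pos: [0.5398, 0.1013, 0.2303]
tcp_rot: [180.0, 0.0, 90.3]
wrist_force: [0.8, -0.2, 0.8]
opening: 0.0856
grasp_force: 0.0
```

Emit:
{"name": "arm_command", "arguments": {
  "series": [
    [0.035,-0.004,0.006,-0.03],
    [0.07,-0.008,0.013,-0.055],
    [0.105,-0.012,0.019,-0.085],
    [0.14,-0.016,0.026,-0.11],
    [0.162,-0.019,0.03,-0.13]
  ]
}}

```text
time: 3.65
ee_pos: [0.5198, 0.2638, 0.1999]
tcp_rot: [180.0, -0.0, 97.9]
wrist_force: [0.3, 0.2, 1.0]
opening: 0.0854
grasp_force: 0.0
```

Run:
```python
from h import *
o=bot.get_obs(); print(o["time"],o["ee_pos"],o["tcp_rot"])
look("wrist",["block_mid"],"w2")
a=bot.mark_of("wrist","block_mid")
t=cv2.imread("pics/w2.png"); u,v=map(int,a[0]["location"]); x0,y0=max(u-70,0),max(v-55,0); print(x0,y0)
cv2.imwrite("pics/w2c.png",cv2.resize(t[y0:y0+110,x0:x0+140],None,fx=5,fy=5,interpolation=cv2.INTER_CUBIC))
```

```text
3.65 [0.51984354 0.26380713 0.19988676] [ 1.79998635e+02 -5.57827146e-03  9.78623947e+01]
block_mid [259.7, 163.5] 0.96 [0.5225 0.2729 0.0275]
block_mid [300.2, 286.3] 0.77 [0.5847 0.1457 0.0275]
189 108
```

View pics/w2c.png

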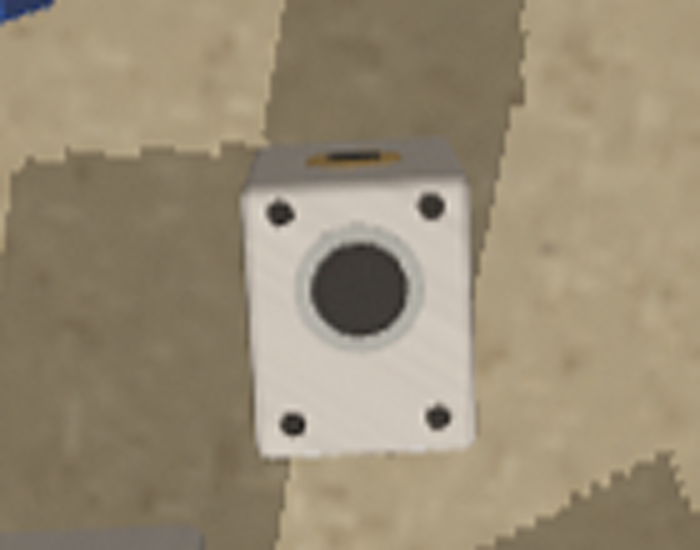

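This is the small aluminium block, with four holes, an off-centre port and a brass-rimmed port in its 40 mm end. Its top-face corners in the crop are at about (244,186), (467,179), (474,446) and (260,458).

Run:
```python
from h import *
d=np.load("pics/w2.npz");K,T=d["K"],d["T"]
f=lambda x,y,z=.055: atz(K,T,(189+(x+.5)/5-.5,108+(y+.5)/5-.5),z)[:2]
c=[f(244,183),f(467,178),f(474,447),f(260,458)]
print(np.round(c,4)); m=np.mean(c,0); print("mid",m)
for a,b in ((0,1),(1,2),(3,2),(0,3)):
    e=c[b]-c[a]; print(a,b,np.linalg.norm(e),np.degrees(np.arctan2(e[1],e[0])))
# top-of-block centre triangulated against overhead camera's mark
r1=ray(K,T,(259.7,163.5)); ct,K2,T2=cam("top"); a=[x for x in bot.mark_of("top","block_mid") if np.linalg.norm(atz(K2,T2,x["location"],.0275)[:2]-m)<.03]
if a: print("tri",tri([r1,ray(K2,T2,a[0]["location"])]))
```

```text
[[0.5    0.2927]
 [0.5379 0.2989]
 [0.5469 0.2512]
 [0.509  0.2438]]
mid [0.52346428 0.27164015]
0 1 0.0383460902237201 9.248775661390562
1 2 0.0485730169737331 -79.27280850226458
3 2 0.03868458940128521 11.058635424424692
0 3 0.049787375417115726 -79.67630487751418
tri [0.51978168 0.27580956 0.04036438]
```

Run:
```python
from h import *
plan([(.5235,.2716,.09,100.3),(.5235,.2716,.026,100.3)])
```

```text
[0.0091, 0.0042, 0.1106] -0.044
[0.0, -0.0, 0.064] -0.0
```

Emit:
{"name": "arm_command", "arguments": {
  "series": [
    [0.002,0.001,0.02,-0.01],
    [0.005,0.002,0.055,-0.025],
    [0.008,0.003,0.085,-0.035],
    [0.009,0.004,0.105,-0.042],
    [0.009,0.004,0.11,-0.042]
  ]
}}

```text
time: 4.4
ee_pos: [0.5225, 0.2709, 0.088]
tcp_rot: [-179.8, 0.1, 100.2]
wrist_force: [0.8, -0.6, -0.1]
opening: 0.0856
grasp_force: 0.0
```

Run:
```python
from h import *
o=bot.get_obs(); print(o["time"],o["ee_pos"],o["tcp_rot"])
plan([(.5235,.2716,.026,100.3)])
```

```text
4.4 [0.52247319 0.27092147 0.08802013] [-1.79833177e+02  6.24019740e-02  1.00172130e+02]
[0.0005, 0.0011, 0.062] -0.0022
```

Emit:
{"name": "arm_command", "arguments": {
  "series": [
    [0,0.001,0.015,0],
    [0,0.001,0.033,0],
    [0,0.001,0.049,0],
    [0,0.001,0.059,0],
    [0,0.001,0.062,0]
  ]
}}

```text
time: 4.9
ee_pos: [0.524, 0.2727, 0.0276]
tcp_rot: [-180.0, 0.0, 100.3]
wrist_force: [-0.4, -0.7, 0.3]
opening: 0.0854
grasp_force: 0.0
```

Emit:
{"name": "arm_command", "arguments": {
  "series": [
    [0,0,0,0],
    [0,0,0,0],
    [0,0,0,0],
    [0,0,0,0],
    [0,0,0,0]
  ],
  "hand": 0.035,
  "grip_force": 30
}}

```text
time: 5.4
ee_pos: [0.5244, 0.2734, 0.0291]
tcp_rot: [179.9, -0.0, 100.3]
wrist_force: [-1.1, 0.1, 5.7]
opening: 0.0398
grasp_force: 32.2
```

Emit:
{"name": "arm_command", "arguments": {
  "series": [
    [0,0,0,0],
    [0,0,0,0],
    [0,0,0,0],
    [0,0,0,0],
    [0,0,0,0]
  ]
}}

```text
time: 5.9
ee_pos: [0.5245, 0.2734, 0.0291]
tcp_rot: [179.9, -0.0, 100.3]
wrist_force: [-0.7, 0.2, 5.9]
opening: 0.0398
grasp_force: 32.2
```

Run:
```python
from h import *
s=np.array([.5245,.2734,.16,100.3]); e=np.array([.5705,-.0319,.15,82.6])
plan([tuple(s+(e-s)*f) for f in (1/2,1)],tuple(s))
```

```text
[-0.1543, -0.0047, 0.005] 0.1545
[-0.1532, 0.0191, 0.005] 0.1545
```

Emit:
{"name": "arm_command", "arguments": {
  "series": [
    [0,0,-0.006,0],
    [0,0,-0.025,0],
    [0,0,-0.06,0],
    [0,0,-0.1,0],
    [0,0,-0.131,0]
  ]
}}

```text
time: 6.4
ee_pos: [0.524, 0.2731, 0.1615]
tcp_rot: [179.9, -0.0, 100.3]
wrist_force: [0.6, 1.0, -1.1]
opening: 0.0393
grasp_force: 31.3
```

Emit:
{"name": "arm_command", "arguments": {
  "series": [
    [-0.02,-0.001,0.001,0.02],
    [-0.055,-0.002,0.002,0.055],
    [-0.09,-0.003,0.003,0.09],
    [-0.125,-0.004,0.004,0.125],
    [-0.154,-0.005,0.005,0.155]
  ]
}}

```text
time: 6.9
ee_pos: [0.5465, 0.119, 0.1541]
tcp_rot: [-180.0, 0.0, 91.3]
wrist_force: [0.7, -0.0, -1.8]
opening: 0.0394
grasp_force: 31.4
```

Emit:
{"name": "arm_command", "arguments": {
  "series": [
    [-0.035,0.004,0.001,0.035],
    [-0.075,0.009,0.002,0.075],
    [-0.11,0.014,0.003,0.11],
    [-0.14,0.017,0.004,0.14],
    [-0.153,0.019,0.005,0.155]
  ]
}}

```text
time: 7.4
ee_pos: [0.5694, -0.0341, 0.149]
tcp_rot: [-180.0, 0.0, 82.4]
wrist_force: [-0.4, 0.1, -1.2]
opening: 0.0394
grasp_force: 31.4
```

Emit:
{"name": "arm_command", "arguments": {
  "series": [
    [0,0,0,0],
    [0,0,0,0],
    [0,0,0,0],
    [0,0,0,0],
    [0,0,0,0]
  ]
}}

```text
time: 7.9
ee_pos: [0.5694, -0.0309, 0.1492]
tcp_rot: [180.0, -0.0, 82.6]
wrist_force: [0.3, -0.3, -1.8]
opening: 0.0393
grasp_force: 31.4
```

Run:
```python
from h import *
o=bot.get_obs(); print(o["time"],o["ee_pos"],o["tcp_rot"],o["wrist_force"],o["torque"])
look("wrist",["block_mid","nest"],"w3")
t=cv2.imread("pics/w3.png"); cv2.imwrite("pics/w3c.png",cv2.resize(t[90:300,130:390],None,fx=2.8,fy=2.8,interpolation=cv2.INTER_CUBIC))
```

```text
7.9 [ 0.56943003 -0.03093325  0.14920275] [ 1.79992127e+02 -4.22736880e-03  8.26153344e+01] [ 0.2637309  -0.29923877 -1.8207438 ] [ 0.05808833 -0.06242667  0.03304555]
block_mid [257.4, 260.9] 0.72 [ 0.5623 -0.0984  0.0275]
nest [260.9, 185.2] 0.65 [ 0.5736 -0.0344  0.012 ]
```

View pics/w3c.png

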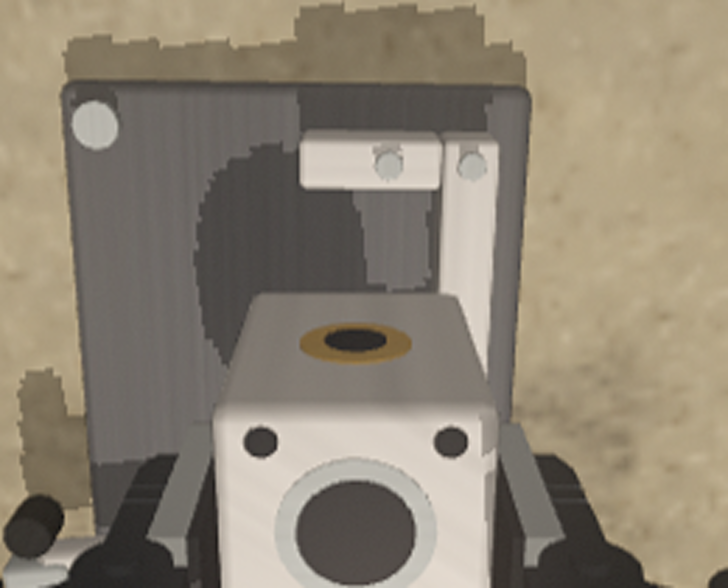

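Run:
```python
from h import *
d=np.load("pics/w3.npz");K,T=d["K"],d["T"]
f=lambda x,y,z: atz(K,T,(130+(x+.5)/2.8-.5,90+(y+.5)/2.8-.5),z)[:2]
a=np.deg2rad(-7.4); B=np.array([[np.cos(a),np.sin(a)],[-np.sin(a),np.cos(a)]])
N=np.array([.5743,-.034]); n=lambda p: np.round((B@(p-N))*1000,1)
for nm,p in {"gL":(302,189,.032),"gR":(440,190,.032),"fT":(442,140,.032),"fB":(441,280,.032),"bL":(257,294,.120),"bR":(456,294,.120),"tL":(217,410,.175),"tR":(495,412,.175)}.items(): print(nm,n(f(*p)))
print("tcp",n(bot.get_obs()["ee_pos"][:2]), n(T[:2,3]))
```

```text
gL [-19.5  28. ]
gR [19.3 27.8]
fT [19.4 41.8]
fB [20.3  1.4]
bL [-23.4  24.5]
bR [14.9 24.6]
tL [-23.3  25.1]
tR [14.6 24.8]
tcp [-5.2  2. ] [-4.5 78.4]
```

Emit:
{"name": "arm_command", "arguments": {
  "series": [
    [0,0,0.012,0],
    [0,0,0.037,0],
    [0,0,0.065,0],
    [0,0,0.09,0],
    [0,0,0.1,0]
  ]
}}

```text
time: 8.55
ee_pos: [0.5677, -0.0317, 0.0456]
tcp_rot: [-179.8, 0.0, 82.5]
wrist_force: [-1.3, -0.4, -1.2]
opening: 0.0392
grasp_force: 31.3
```

Emit:
{"name": "arm_command", "arguments": {
  "series": [
    [0,0,0.001,0],
    [0,0,0.002,0],
    [0,0,0.003,0],
    [0,0,0.004,0],
    [0,0,0.005,0]
  ]
}}

```text
time: 9.05
ee_pos: [0.5699, -0.0318, 0.0448]
tcp_rot: [179.9, -0.0, 82.5]
wrist_force: [-0.8, 0.2, -0.4]
opening: 0.0393
grasp_force: 31.3
```

Emit:
{"name": "arm_command", "arguments": {
  "series": [
    [0,0,0.0005,0],
    [0,0,0.001,0],
    [0,0,0.0015,0],
    [0,0,0.002,0],
    [0,0,0.002,0]
  ]
}}

```text
time: 9.55
ee_pos: [0.5694, -0.0318, 0.042]
tcp_rot: [-180.0, 0.0, 82.5]
wrist_force: [-0.2, 0.1, -1.6]
opening: 0.0397
grasp_force: 31.3
```

Emit:
{"name": "arm_command", "arguments": {
  "series": [
    [0,0,0.0005,0],
    [0,0,0.001,0],
    [0,0,0.001,0],
    [0,0,0.001,0],
    [0,0,0.001,0]
  ]
}}

```text
time: 10.05
ee_pos: [0.5695, -0.0318, 0.0411]
tcp_rot: [180.0, -0.0, 82.5]
wrist_force: [0.9, 0.2, -0.7]
opening: 0.0393
grasp_force: 31.3
```

Emit:
{"name": "arm_command", "arguments": {
  "series": [
    [0,0,0.0005,0],
    [0,0,0.001,0],
    [0,0,0.001,0],
    [0,0,0.001,0],
    [0,0,0.001,0]
  ]
}}

```text
time: 10.55
ee_pos: [0.5694, -0.0318, 0.0411]
tcp_rot: [180.0, -0.0, 82.5]
wrist_force: [-3.4, -1.2, 7.3]
opening: 0.0395
grasp_force: 32.3
```

Contact with the nest floor, so I'll release.

Emit:
{"name": "arm_command", "arguments": {
  "series": [
    [0,0,0,0],
    [0,0,0,0],
    [0,0,0,0],
    [0,0,0,0],
    [0,0,0,0]
  ],
  "hand": 0.06
}}

```text
time: 11.05
ee_pos: [0.5694, -0.0318, 0.0399]
tcp_rot: [-180.0, 0.0, 82.5]
wrist_force: [0.1, 0.5, 0.1]
opening: 0.06
grasp_force: 0.0
```

Emit:
{"name": "arm_command", "arguments": {
  "series": [
    [0,0,-0.01,0],
    [0,0,-0.035,0],
    [0,0,-0.07,0],
    [0,0,-0.11,0],
    [0,0,-0.14,0]
  ]
}}

```text
time: 11.55
ee_pos: [0.5697, -0.0318, 0.1835]
tcp_rot: [179.9, -0.0, 82.5]
wrist_force: [-0.0, 0.3, 0.3]
opening: 0.0599
grasp_force: 0.0
```

Run:
```python
from h import *
o=bot.get_obs(); print(o["time"],o["ee_pos"],o["tcp_rot"],o["q"])
look("wrist",["block_mid","nest","knob_top","knob_grip"],"w4")
# plan to the knob
for yaw in (140,150): plan([(.5429,-.1207,.18,yaw),(.5429,-.1207,.076,yaw)])
```

```text
11.55 [ 0.56966074 -0.03177693  0.18349501] [ 1.79859180e+02 -1.18457579e-02  8.25376852e+01] [-3.19344024e+00  6.92672256e+00  6.88916592e+00  8.98211322e+01
  1.33064215e-03  9.42688908e+01]
block_mid [252.9, 183.2] 0.77 [ 0.5666 -0.0376  0.0275]
knob_top [232.1, 313.2] 0.83 [ 0.5401 -0.1191  0.104 ]
knob_grip [234.5, 303.4] 0.91 [ 0.5408 -0.1209  0.089 ]
knob_grip [238.3, 260.5] 0.28 [ 0.5496 -0.0823  0.089 ]
[-0.0916, -0.0147, -0.0001] -1.0029
[0.0, -0.0, 0.104] -0.0
[-0.0916, -0.0147, -0.0001] -1.1774
[0.0, -0.0, 0.104] -0.0
```

View pics/w4.png

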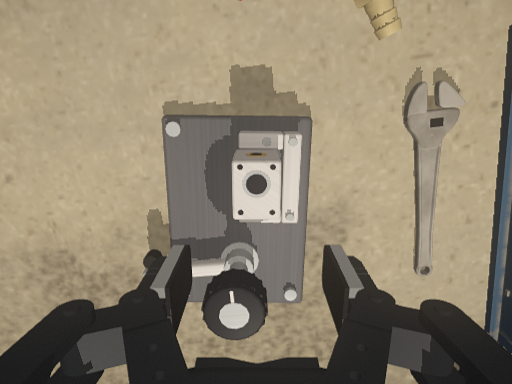

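The block stands upright in the nest between the guides at (256,183), slightly short of the fence. The knob top is at (233,314) and the arm nose at (152,260) is still open. Next is the knob, starting with q6 low so there is room to turn clockwise.

Run:
```python
from h import *
plan([(.5418,-.1204,.18,147)])
```

```text
[-0.0914, -0.0158, -0.0001] -1.1251
```

Emit:
{"name": "arm_command", "arguments": {
  "series": [
    [-0.012,-0.002,0,-0.12],
    [-0.03,-0.005,0,-0.26],
    [-0.05,-0.009,0,-0.4],
    [-0.07,-0.012,0,-0.54],
    [-0.0914,-0.0158,0,-0.68]
  ],
  "hand": 0.075
}}

```text
time: 12.3
ee_pos: [0.541, -0.1208, 0.1785]
tcp_rot: [-179.9, -0.1, 121.8]
wrist_force: [0.3, -0.3, -0.1]
opening: 0.0751
grasp_force: 0.0
```

Emit:
{"name": "arm_command", "arguments": {
  "series": [
    [0,0,0,-0.14],
    [0,0,0,-0.28],
    [0,0,0,-0.4],
    [0,0,0,-0.445],
    [0,0,0,-0.445]
  ]
}}

```text
time: 12.8
ee_pos: [0.5413, -0.1202, 0.1787]
tcp_rot: [-180.0, -0.1, 147.0]
wrist_force: [-0.1, 0.7, 0.0]
opening: 0.0748
grasp_force: 0.0
```

Run:
```python
from h import *
o=bot.get_obs(); print(o["time"],o["ee_pos"],o["tcp_rot"],o["q"])
look("wrist",["knob_top","knob_grip"])
plan([(.5418,-.1204,.074,147)])
```

```text
12.8 [ 0.54131062 -0.12024606  0.17872071] [-1.79955565e+02 -1.20050809e-01  1.47026200e+02] [-1.25244081e+01  4.94969999e+00  4.21958915e+00  8.93978992e+01
  3.08475992e-04  2.04493453e+01]
knob_top [255.8, 202.9] 0.68 [ 0.5405 -0.1193  0.104 ]
knob_grip [256.1, 199.7] 0.63 [ 0.5427 -0.1205  0.089 ]
[-0.0002, -0.0, 0.1054] -0.0015
```

Well centred on the knob. Descend and grip.

Emit:
{"name": "arm_command", "arguments": {
  "series": [
    [0,0,0.015,0],
    [0,0,0.045,0],
    [0,0,0.075,0],
    [0,0,0.097,0],
    [0,0,0.105,0]
  ]
}}

```text
time: 13.45
ee_pos: [0.5405, -0.12, 0.0724]
tcp_rot: [-179.9, -0.2, 146.9]
wrist_force: [-0.8, 0.5, 0.0]
opening: 0.0749
grasp_force: 0.0
```

Emit:
{"name": "arm_command", "arguments": {
  "series": [
    [0,0,0,0],
    [0,0,0,0],
    [0,0,0,0],
    [0,0,0,0],
    [0,0,0,0]
  ],
  "hand": 0.045,
  "grip_force": 45
}}

```text
time: 13.95
ee_pos: [0.5417, -0.1212, 0.0766]
tcp_rot: [-179.9, 0.1, 146.9]
wrist_force: [-4.2, -3.4, 0.6]
opening: 0.0484
grasp_force: 47.5
```

```bash
cat > s.py <<'E'
from h import *
o=bot.get_obs(); print(o["time"],np.round(o["ee_pos"],4),o["tcp_rot"][2].round(2),"F",o["wrist_force"].round(1),"M",o["torque"].round(3),"je6",o["joint_efforts"][5].round(3),o["opening"].round(4),o["grasp_force"].round(1))
E
python3 s.py
```

```text
Traceback (most recent call last):
  File "s.py", line 2, in <module>
    o=bot.get_obs(); print(o["time"],np.round(o["ee_pos"],4),o["tcp_rot"][2].round(2),"F",o["wrist_force"].round(1),"M",o["torque"].round(3),"je6",o["joint_efforts"][5].round(3),o["opening"].round(4),o["grasp_force"].round(1))
                                                                                                                                                                                  ^^^^^^^^^^^^^^^^^^
AttributeError: 'float' object has no attribute 'round'
```

```bash
sed -i 's/o\["opening"\].round(4),o\["grasp_force"\].round(1)/round(o["opening"],4),round(o["grasp_force"],1)/' s.py; python3 s.py
```

```text
13.95 [ 0.5417 -0.1212  0.0766] 146.94 F [-4.2 -3.4  0.6] M [-0.647  0.902  0.008] je6 0.002 0.0484 47.5
```

Emit:
{"name": "arm_command", "arguments": {
  "series": [
    [0,0,0,0.05],
    [0,0,0,0.12],
    [0,0,0,0.2],
    [0,0,0,0.28],
    [0,0,0,0.36]
  ]
}}

```text
time: 14.45
ee_pos: [0.5414, -0.1215, 0.0766]
tcp_rot: [-179.9, 0.1, 126.1]
wrist_force: [-7.1, -6.5, 0.7]
opening: 0.0486
grasp_force: 47.6
```

```bash
python3 s.py
```

```text
14.45 [ 0.5414 -0.1215  0.0766] 126.13 F [-7.1 -6.5  0.7] M [-1.14   1.295  0.133] je6 -1.126 0.0486 47.6
```

Emit:
{"name": "arm_command", "arguments": {
  "series": [
    [0,-0.0003,0,0.08],
    [0,-0.0006,0,0.16],
    [0,-0.001,0,0.24],
    [0,-0.001,0,0.32],
    [0,-0.001,0,0.4]
  ]
}}

```text
time: 14.95
ee_pos: [0.5408, -0.1218, 0.0766]
tcp_rot: [-180.0, 0.1, 103.2]
wrist_force: [-6.2, -4.5, -0.7]
opening: 0.0486
grasp_force: 47.5
```

```bash
python3 s.py
python3 - <<'E'
from h import *
c,K,T=cam("wrist"); d=cam("top")[0]["color"]
a=cv2.resize(c["color"][60:360,60:460],(533,400)); b=cv2.resize(d[150:225,245:335],(264,220),interpolation=cv2.INTER_CUBIC)
im=np.zeros((400,800,3),np.uint8); im[:,:533]=a; im[:220,535:799]=b; cv2.imwrite("pics/k1.png",im)
E
```

```text
14.95 [ 0.5408 -0.1218  0.0766] 103.22 F [-6.2 -4.5 -0.7] M [-0.791  1.061  0.187] je6 -1.13 0.0486 47.5
```

View pics/k1.png

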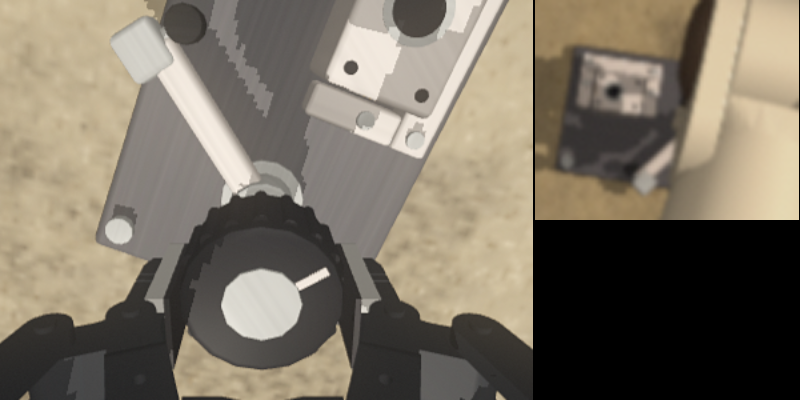

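The arm has swung about 0.75 rad with the knob and has roughly 0.7–1.0 rad to go. The torque is still just swing friction.

Emit:
{"name": "arm_command", "arguments": {
  "series": [
    [0,0.0003,0,0.08],
    [0,0.0005,0,0.16],
    [0,0.0005,0,0.24],
    [0,0.0005,0,0.32],
    [0,0.0005,0,0.4]
  ]
}}

```text
time: 15.55
ee_pos: [0.5405, -0.1218, 0.0765]
tcp_rot: [-179.9, 0.1, 80.3]
wrist_force: [-9.9, -4.9, 2.2]
opening: 0.0486
grasp_force: 47.9
```

```bash
python3 s.py
```

```text
15.55 [ 0.5405 -0.1218  0.0765] 80.29 F [-9.9 -4.9  2.2] M [-0.904  1.882  0.204] je6 -1.125 0.0486 47.9
```

Emit:
{"name": "arm_command", "arguments": {
  "series": [
    [-0.0005,-0.0005,0,0.04],
    [-0.001,-0.001,0,0.08],
    [-0.001,-0.001,0,0.12],
    [-0.001,-0.001,0,0.16],
    [-0.001,-0.001,0,0.2]
  ]
}}

```text
time: 16.05
ee_pos: [0.5401, -0.1219, 0.0766]
tcp_rot: [180.0, 0.0, 69.0]
wrist_force: [-6.0, -0.2, 1.0]
opening: 0.0487
grasp_force: 47.6
```

```bash
python3 s.py
```

```text
16.05 [ 0.5401 -0.1219  0.0766] 68.96 F [-6.  -0.2  1. ] M [-0.163  1.092  0.185] je6 -0.502 0.0487 47.6
```

Emit:
{"name": "arm_command", "arguments": {
  "series": [
    [0,-0.0005,0,0.02],
    [0,-0.0005,0,0.04],
    [0,-0.0005,0,0.06],
    [0,-0.0005,0,0.08],
    [0,-0.0005,0,0.1]
  ]
}}

```text
time: 16.55
ee_pos: [0.5399, -0.1218, 0.0765]
tcp_rot: [179.9, 0.0, 63.3]
wrist_force: [-6.3, -1.9, 3.8]
opening: 0.0488
grasp_force: 48.0
```

```bash
python3 s.py
```

```text
16.55 [ 0.5399 -0.1218  0.0765] 63.3 F [-6.3 -1.9  3.8] M [-0.353  1.177  0.449] je6 0.14 0.0488 48.0
```

Emit:
{"name": "arm_command", "arguments": {
  "series": [
    [0,0,0,0.01],
    [0,0,0,0.02],
    [0,0,0,0.03],
    [0,0,0,0.04],
    [0,0,0,0.05]
  ]
}}

```text
time: 17.05
ee_pos: [0.5399, -0.1217, 0.0765]
tcp_rot: [180.0, 0.0, 60.5]
wrist_force: [-7.2, -2.0, 5.3]
opening: 0.0485
grasp_force: 48.0
```

```bash
python3 s.py
```

```text
17.05 [ 0.5399 -0.1217  0.0765] 60.47 F [-7.2 -2.   5.3] M [-0.316  1.266  0.514] je6 0.371 0.0485 48.0
```

Emit:
{"name": "arm_command", "arguments": {
  "series": [
    [0,0,0,0.01],
    [0,0,0,0.02],
    [0,0,0,0.03],
    [0,0,0,0.04],
    [0,0,0,0.05]
  ]
}}

```text
time: 17.55
ee_pos: [0.5398, -0.1217, 0.0765]
tcp_rot: [180.0, 0.0, 57.6]
wrist_force: [-6.7, -1.2, 4.8]
opening: 0.0485
grasp_force: 48.0
```

```bash
python3 s.py
```

```text
17.55 [ 0.5398 -0.1217  0.0765] 57.61 F [-6.7 -1.2  4.8] M [-0.318  1.275  0.644] je6 0.435 0.0485 48.0
```

Emit:
{"name": "arm_command", "arguments": {
  "series": [
    [0,0,0,0.012],
    [0,0,0,0.024],
    [0,0,0,0.036],
    [0,0,0,0.048],
    [0,0,0,0.06]
  ]
}}

```text
time: 18.05
ee_pos: [0.5398, -0.1217, 0.0765]
tcp_rot: [180.0, 0.0, 54.2]
wrist_force: [-7.5, -1.0, 4.8]
opening: 0.0491
grasp_force: 48.0
```

```bash
python3 s.py
```

```text
18.05 [ 0.5398 -0.1217  0.0765] 54.17 F [-7.5 -1.   4.8] M [-0.276  1.401  0.61 ] je6 0.44 0.0491 48.0
```

Emit:
{"name": "arm_command", "arguments": {
  "series": [
    [0,0,0,0.02],
    [0,0,0,0.04],
    [0,0,0,0.06],
    [0,0,0,0.08],
    [0,0,0,0.1]
  ]
}}

```text
time: 18.55
ee_pos: [0.5397, -0.1216, 0.0765]
tcp_rot: [180.0, 0.0, 48.4]
wrist_force: [-8.3, -0.8, 4.7]
opening: 0.0486
grasp_force: 48.1
```

```bash
python3 s.py
```

```text
18.55 [ 0.5397 -0.1216  0.0765] 48.41 F [-8.3 -0.8  4.7] M [-0.192  1.466  0.497] je6 0.153 0.0486 48.1
```

Emit:
{"name": "arm_command", "arguments": {
  "series": [
    [0,0,0,0.02],
    [0,0,0,0.04],
    [0,0,0,0.06],
    [0,0,0,0.08],
    [0,0,0,0.1]
  ]
}}

```text
time: 19.05
ee_pos: [0.5396, -0.1216, 0.0765]
tcp_rot: [180.0, 0.0, 42.7]
wrist_force: [-9.0, -0.8, 7.1]
opening: 0.0486
grasp_force: 48.1
```

```bash
python3 s.py
```

```text
19.05 [ 0.5396 -0.1216  0.0765] 42.67 F [-9.  -0.8  7.1] M [-0.093  1.512  0.248] je6 -0.053 0.0486 48.1
```

Emit:
{"name": "arm_command", "arguments": {
  "series": [
    [0,0,0,0.02],
    [0,0,0,0.04],
    [0,0,0,0.06],
    [0,0,0,0.08],
    [0,0,0,0.1]
  ]
}}

```text
time: 19.55
ee_pos: [0.5396, -0.1215, 0.0765]
tcp_rot: [180.0, 0.0, 37.0]
wrist_force: [-7.7, 0.1, 5.9]
opening: 0.0488
grasp_force: 48.1
```

```bash
python3 s.py
```

```text
19.55 [ 0.5396 -0.1215  0.0765] 36.95 F [-7.7  0.1  5.9] M [-0.07   1.672  0.415] je6 0.111 0.0488 48.1
```

Emit:
{"name": "arm_command", "arguments": {
  "series": [
    [0,0,0,0.01],
    [0,0,0,0.02],
    [0,0,0,0.03],
    [0,0,0,0.04],
    [0,0,0,0.05]
  ]
}}

```text
time: 20.05
ee_pos: [0.5395, -0.1214, 0.0765]
tcp_rot: [180.0, 0.0, 34.1]
wrist_force: [-9.4, 0.9, 5.6]
opening: 0.0484
grasp_force: 48.2
```

```bash
python3 s.py
```

```text
20.05 [ 0.5395 -0.1214  0.0765] 34.13 F [-9.4  0.9  5.6] M [-0.051  1.615  0.514] je6 0.386 0.0484 48.2
```

One full click: the torque is back at 0.51 after 0.46 rad, as it was early in the click. Release and lift.

Emit:
{"name": "arm_command", "arguments": {
  "series": [
    [0,0,0,0],
    [0,0,0,0],
    [0,0,0,0],
    [0,0,0,0],
    [0,0,0,0]
  ],
  "hand": 0.07
}}

```text
time: 20.55
ee_pos: [0.5401, -0.1215, 0.0752]
tcp_rot: [180.0, -0.0, 34.1]
wrist_force: [-0.5, -0.4, 0.3]
opening: 0.07
grasp_force: 0.0
```

Emit:
{"name": "arm_command", "arguments": {
  "series": [
    [0,0,-0.01,0],
    [0,0,-0.035,0],
    [0,0,-0.07,0],
    [0,0,-0.11,0],
    [0,0,-0.14,0]
  ]
}}

```text
time: 21.05
ee_pos: [0.5401, -0.1215, 0.2184]
tcp_rot: [179.9, -0.1, 34.1]
wrist_force: [0.2, 0.1, -0.0]
opening: 0.0704
grasp_force: 0.0
```

Emit:
{"name": "arm_command", "arguments": {
  "series": [
    [0,0,0,-0.1],
    [0,0,0,-0.2],
    [0,0,0,-0.3],
    [0,0,0,-0.4],
    [0,0,0,-0.4]
  ]
}}

```text
time: 21.55
ee_pos: [0.54, -0.1215, 0.2158]
tcp_rot: [180.0, -0.0, 57.1]
wrist_force: [0.2, -0.0, 0.5]
opening: 0.0701
grasp_force: 0.0
```

```bash
python3 s.py
python3 - <<'E'
from h import *
look("wrist",["block_mid","knob_top"],"w5")
E
```

```text
21.55 [ 0.54   -0.1215  0.2158] 57.13 F [ 0.2 -0.   0.5] M [-0.002  0.035  0.01 ] je6 -1.455 0.0701 0.0
block_mid [234.3, 73.5] 0.83 [ 0.5723 -0.0339  0.0275]
knob_top [257.4, 189.3] 0.8 [ 0.5416 -0.1212  0.104 ]
```

View pics/w5.png

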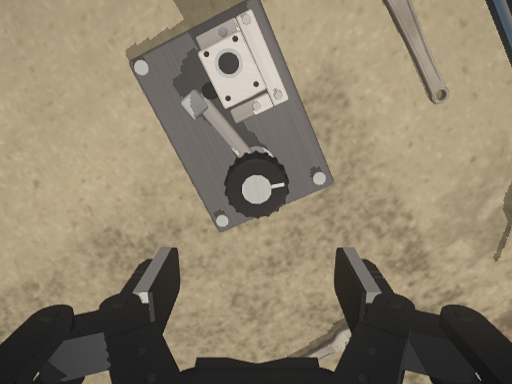

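The block is flush against the fence at (234,73), the nose is pressed on its -x face at (209,90), and the gripper is clear. Handing in.

```bash
python3 -c "
from workcell import bot
print(bot.job_done())"
```

```text
the job is handed in; nothing more can be done
None
```

The small aluminium block is clamped home against the fence after one ratchet click, judged by torque, and the job was handed in at about 22 s with the gripper clear; the judge returned no result.

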